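# Restock the covered spice carousel from the grocery crate

### The job

Turn the spice carousel by its knob until its empty place stands in the middle of the cover's opening. Then pick out of the crowded crate the one spice jar that matches those on the carousel and stand it upright in that empty place, setting it down rather than letting it fall. Leave the other things standing in the crate and knock nothing over.

Things in the scene. Friction and masses are not known exactly. Their poses are not given: they have to be found in the camera images.
- rack: Fixed foot (300 mm across, 10 mm high) of the spice rack with its clear drum cover; origin on the worktop, on the carousel's axis, z up. Cover: wall of radius 146 mm, flat roof with its top at 130 mm, which inward stops 36 mm from the axis; a sector of 84 degrees centred on the rack's -x is cut out of wall and roof. The rack stands left or right on the worktop, the crate on the other side.
- opening (a point): Middle of the cover's cut-out (edged in grey, open above and in front): 95 mm from the carousel's axis along the rack's -x, at the height of the tray's top, 22 mm above the worktop. Fixed; axes as the rack's.
- carousel (a joint): Carousel angle, rad: 0 with the empty place in the middle of the opening, growing anticlockwise from above. It starts between 0.9 and 2.3, so turning it clockwise by that much brings the empty place to the opening. It turns freely either way (limit 7 rad) with a light drag of 0.08 N m and stays where it is left.
- bay (a point): Centre of the empty place, on top of the round wooden tray (276 mm across, top 22 mm above the worktop), 95 mm from the axis, along its -x. A wooden ring round it, 10 mm high and 62 mm wide inside, 68 outside: the jar stands inside it. Five such places, 72 degrees apart; the others hold spice jars fixed there (tops at 118 mm). Axes turn with the carousel, z up.
- knob (a point): Centre of the carousel's knob, on its axis, 146 mm above the worktop: a wooden bar above the roof, 17 mm thick (its y), 24 mm high (134 to 158 mm above the worktop), reaching 22 mm to its +x and, as a slimmer pointer aimed at the empty place, 25 mm to its -x. Axes turn with the carousel. Pinch it across its thickness from above and turn.
- crate: Fixed slatted wooden crate, open on top; origin at the centre of its underside. 240 mm (x) by 270 mm (y) by 75 mm high, walls and bottom 8 mm thick. Six containers stand upright in it in two rows (x about -50 and +50 mm) of three (y about -80, 0, +80 mm), each up to 6 mm and 0.4 rad off; which stands where differs each time.
- jar: The jar to move: square glass spice jar with a broad round screw cap, like those on the carousel; the only square one in the crate. 42 x 42 mm with rounded corners, 96 mm tall, cap 42 mm across from 75 mm up; about 0.11 kg. Origin at the centre of its underside, z up, x and y across its flat sides. Pinch it across the flat sides about 84 mm above its foot.
- rollon: Stays in the crate: roll-on bottle, 36 x 42 mm, 106 mm tall, with a big domed cap. Origin at the centre of its underside, z up.
- vitamins_a: Stays in the crate: one of two slim round bottles, 40 mm across, 126 mm tall, its cap as wide as itself. Origin at the centre of its underside, z up.
- vitamins_b: Stays in the crate: the other of two slim round bottles, 40 mm across, 126 mm tall, its cap as wide as itself. Origin at the centre of its underside, z up.
- tumbler: Stays in the crate: empty drinking glass, 50 mm across, 59 mm tall, mouth up. Origin at the centre of its underside, z up.
- flask: Stays in the crate: flat shouldered flask, 34 mm (its x) by 63 mm (its y), 108 mm tall, with a narrow 25 mm cap. Origin at the centre of its underside, z up.
- mug: Bystander: pale mug, 86 mm across (its x), 120 mm over the handle (its y), 101 mm tall, standing on the worktop nearer the robot; origin at the centre of its underside.
- candle_jar: Bystander: candle in a round glass, 76 mm across, 90 mm tall, standing on the worktop nearer the robot; origin at the centre of its underside.

How it is judged:
By the outcome, as a careful person would: the job done as asked, in the order asked, and still so for the second after the job is handed in, with the robot touching nothing.
It also fails if it takes over 72 s, if anything falls off the work surface, if the arm or the gripper's body presses on something with over 40 N, if the wrist force passes 120 N, or if a joint passes its speed limit or range.

### The arm

A 7-joint arm with a two-finger parallel gripper is mounted at the origin on the work surface; the furniture and walls round the work are solid. World frame = base frame: x ahead of the robot, y to its left, z up, the work surface at z = 0. Lengths are in m, angles in rad, forces in N, time in s.
With the tool pointing down it reaches from about 0.4 to 0.875 m from the base axis. Payload 4.4 kg.
Tool frame: the origin (TCP) lies on the centre line of the jaws, within the pads' length; the fingertips stand 17 mm ahead of it and the grasp point (between the pads) lies 2 mm behind it; z points along the fingers, y is the line along which they close (so a half turn about z gives the same grasp; the last joint's range is limited). The gripper opens to 85 mm and grips with 20 to 120 N. Pads are 22 mm wide; open, the fingers measure 114 mm over their backs; the gripper's body (76 mm by 85 mm) begins 54 mm behind the grasp point. The pads swing forward as they close: fully open they stand 13 mm farther back than shut.
Start: joints at [-1.37, 0.628, 0.038, 1.517, -0.027, 0.996, -0.02], TCP at [0.171, 0.627, 0.248] pointing down, gripper open.
Joint ranges: [-3.06, 3.06], [-0.37, 2.12], [-1.25, 1.32], [0.18, 2.47], [-1.1, 4.24], [0.23, 1.98], [-2.94, 2.94]. Speed limits (rad/s): [2.57, 2.57, 3.14, 3.14, 3.14, 3.14, 3.14].

### API

Orientations are given as [roll, pitch, yaw] about the fixed x, y, z axes, in that order (R = Rz(yaw) Ry(pitch) Rx(roll)).
In Python, from cell import robot gives the robot as it stands.
- The arm moves only by the tool steer_hand, called after ">>>" as name([rows], argument=value, ...), one row to a line, values as JSON. Schema: {"type":"object","properties":{"deltas":{"type":"array","items":{"type":"array","items":{"type":"number"},"minItems":4,"maxItems":4},"minItems":1,"maxItems":10},"jaw":{"type":"number"},"grip_n":{"type":"number"},"only":{"type":"string"},"quiet":{"type":"boolean"},"lines":{"type":"string"}},"required":["deltas"],"additionalProperties":false}. deltas is a list of rows, 1 to 10 of them, each of 4 numbers: dx, dy, dz in m, then a turn about the tool's z in rad; each row shifts and turns the commanded pose from where the row before left it, along the tool's axes as they then stand; what a row does not reach is not made up. A row lasts 1/10 s, in which the tool goes at most 0.05 m and 0.15 rad, less where a joint would pass 70% of its speed; a pose out of reach is approached as far as the arm can. jaw is the finger opening in m, set as the call begins (left out keeps the last). The fingers move at their own pace and stop on an object; grip_n is the grip in N (left out, the last holds). Time passes only in rows, so rows that do not move let the fingers close. The tool returns the time, the measured TCP pose, the force, the opening and the grip force at its end. only (a regular expression) keeps the lines of the reply that match it, lines (a string "A,B") keeps lines A to B, and quiet returns only ok. Input that does not fit is refused with a message, and nothing moves.
- robot.observe(): the state, without advancing time (a new reading comes with each control period).
- robot.capture(name): name is "scene" or "top" or "wrist"; returns a dict with "color" (384x512x3 uint8, blue, green, red), "mtx" (3x3 intrinsics, pixels), "cam_to_world" (4x4, takes a point from camera to world coordinates); the wrist camera has in their place "mount" (4x4, takes a point from camera to tool coordinates, whose origin is the TCP and whose axes are the flange's). Camera axes: x right, y down, z forward; pixel columns grow to the right and rows downward; lengths in m; the calibration is good to about 2 mm. A picture is of the moment at which its call begins: read the wrist's pose just before it. There is no depth.
- robot.sign_off(): hands the job in; it is judged then, once.
The state is a dict: "clock": time; "joint_positions": joint angles; "joint_vel": joint speeds; "effort": joint torques, N m; "tcp_pos": TCP position; "orientation": TCP orientation; "wrist_force": force on the tool from outside, world axes, zero at the start; "moment": the same for the moment, N m; "grip_width": finger opening in m; "gripper_force": force on a finger pad.
Only numpy, scipy, OpenCV 4.12 (cv2) and the standard library are available. Lean on these libraries where they do the work, as an engineer would, in place of code of your own. Each camera call takes 0.05 s, during which the arm holds its last target. There are 200 camera calls.

## Working session

There is one attempt and no reset: what is moved stays moved. The work goes in short steps, Python scripts to look and compute and a tool call to move; the robot and the scene stay as the last step left them, time stands still between calls to the robot, and variables do not carry over. Pictures are saved under pics/ and viewed, at most 10 in all, crops included, and the job is handed in when it is done.

```bash
ls; mkdir -p pics; python3 - <<'E'
from cell import robot
import cv2,numpy as np
s=robot.observe()
print({k:np.round(v,3) for k,v in s.items()})
for n in("top","scene"):
    c=robot.capture(n); cv2.imwrite(f"pics/{n}0.png",cv2.resize(c["color"],(768,576),interpolation=cv2.INTER_CUBIC)); np.savez(f"pics/{n}0.npz",**c)
    print(n,np.round(c["mtx"],1).tolist(),np.round(c["cam_to_world"],3).tolist())
E
```

```text
cell.py
pics
{'clock': np.float64(0.0), 'joint_positions': array([-1.37 ,  0.629,  0.038,  1.518, -0.027,  0.996, -0.02 ]), 'joint_vel': array([ 0.   , -0.   ,  0.002,  0.001,  0.   , -0.001, -0.002]), 'effort': array([-0.0000e+00, -5.6340e+01,  1.2270e+00, -1.9345e+01,  1.1000e-02,
        1.0000e-02, -0.0000e+00]), 'tcp_pos': array([0.171, 0.626, 0.247]), 'orientation': array([-3.14 ,  0.   ,  2.875]), 'wrist_force': array([-0.173, -1.142, -0.278]), 'moment': array([-0.018,  0.002, -0.007]), 'gripper_force': np.float64(0.0), 'grip_width': np.float64(0.086)}
top [[383.5, 0.0, 254.1], [0.0, 383.5, 189.0], [0.0, 0.0, 1.0]] [[-0.003, -0.998, 0.06, 0.371], [-1.0, 0.003, 0.011, 0.049], [-0.011, -0.06, -0.998, 1.35], [0.0, 0.0, 0.0, 1.0]]
scene [[365.6, 0.0, 252.6], [0.0, 365.6, 188.6], [0.0, 0.0, 1.0]] [[0.683, 0.64, -0.353, 0.774], [0.73, -0.589, 0.346, -0.301], [0.014, -0.494, -0.869, 0.947], [0.0, 0.0, 0.0, 1.0]]
```

View pics/top0.png

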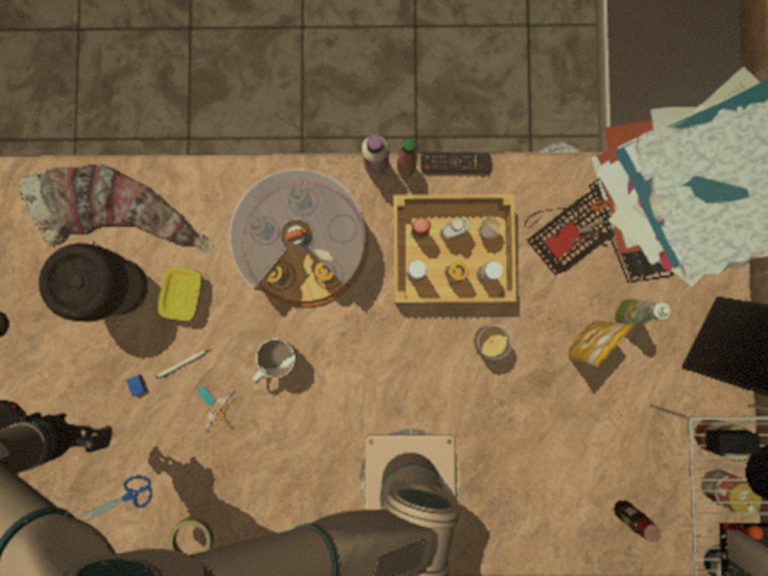

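View pics/scene0.png

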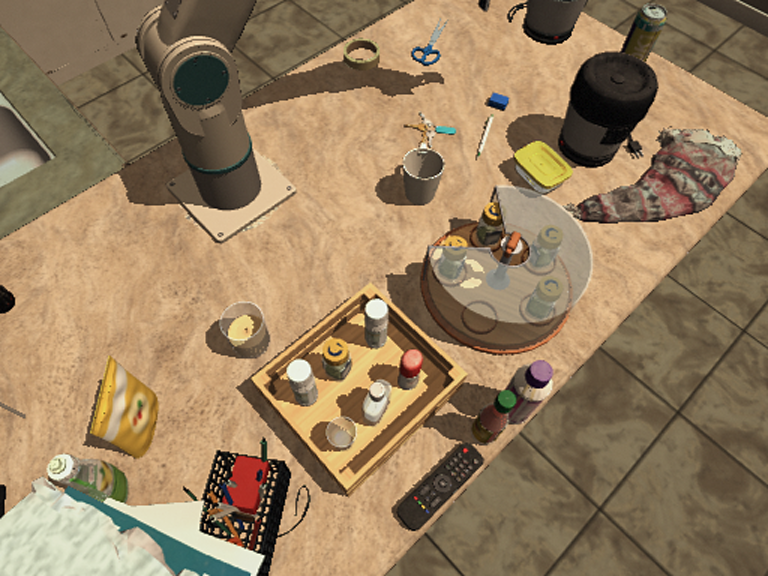

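The top view shows the rack on the left, with its knob at (297,233) and its empty place under the cover at about (342,228). The cut-out faces the robot. The jar, with its yellow cap at (458,271), is in the middle of the crate's near row between two white-capped bottles.

```bash
cat > h.py <<'E'
import numpy as np,cv2
from scipy.spatial.transform import Rotation as R
from cell import robot
def shot(n,name=None,scale=1.5):
    s=robot.observe(); c=robot.capture(n)
    if n=="wrist":
        T=np.eye(4);T[:3,:3]=R.from_euler("xyz",s["orientation"]).as_matrix();T[:3,3]=s["tcp_pos"];c["cam_to_world"]=T@c["mount"]
    if name:
        cv2.imwrite(f"pics/{name}.png",cv2.resize(c["color"],None,fx=scale,fy=scale,interpolation=cv2.INTER_CUBIC));np.savez(f"pics/{name}.npz",**c)
    return s,c
def ray(c,px,z):
    px=np.atleast_2d(px).astype(float);d=np.c_[px,np.ones(len(px))]@np.linalg.inv(c["mtx"]).T@c["cam_to_world"][:3,:3].T
    o=c["cam_to_world"][:3,3];return o+d*((z-o[2])/d[:,2])[:,None]
def proj(c,p):
    p=np.atleast_2d(p);q=(p-c["cam_to_world"][:3,3])@c["cam_to_world"][:3,:3]@c["mtx"].T;return q[:,:2]/q[:,2:]
def totool(s,d):
    return R.from_euler("xyz",s["orientation"]).as_matrix().T@np.asarray(d)
E
python3 - <<'E'
from h import *
c=np.load("pics/top0.npz")
for n,p,z in[("knob",(297,233),.15),("knob2",(305,240),.15),("bay",(342,228),.022),("jar",(458,271),.104),("vitL",(417,270),.134),("vitR",(491,271),.134),("flask",(457,226),.116),("red",(421,227),.11),("tumb",(490,228),.067),("mug",(280,357),.1),("candle",(493,342),.09),("crTL",(395,196),.075),("crTR",(516,196),.075),("crBL",(395,301),.075),("crBR",(516,301),.075)]:
    print(n,np.round(ray(c,np.array(p)/1.5,z)[0],3))
s,w=shot("wrist"); print(np.round(w["mount"],3).tolist(),np.round(w["mtx"],1).tolist(),np.round(w["cam_to_world"],3).tolist())
print(np.round(proj(w,ray(c,np.array([297,233])/1.5,.15)),0))
E
```

>>> steer_hand([
  [-0.0335,-0.0197,-0.006,0],
  [-0.0335,-0.0197,-0.006,0],
  [-0.0335,-0.0197,-0.006,0],
  [-0.0335,-0.0197,-0.006,0],
  [-0.0335,-0.0197,-0.006,0],
  [-0.0335,-0.0197,-0.006,0],
  [-0.0335,-0.0197,-0.006,0],
  [-0.0335,-0.0197,-0.006,0],
  [-0.0335,-0.0197,-0.006,0],
  [-0.0335,-0.0197,-0.006,0],
])

```text
clock: 1.15
tcp_pos: [0.4433, 0.3473, 0.3084]
orientation: [-3.141, -0.0, 2.875]
wrist_force: [0.7, 0.6, -0.2]
grip_width: 0.0855
gripper_force: 0.0
```

>>> steer_hand([
  [-0.0335,-0.0197,0,0],
  [-0.0335,-0.0197,0,0],
  [-0.0335,-0.0197,0,0],
  [-0.0335,-0.0197,0,0],
  [0,0,0,0],
  [0,0,0,0],
  [0,0,0,0],
])

```text
clock: 1.85
tcp_pos: [0.5501, 0.2385, 0.308]
orientation: [3.141, -0.001, 2.876]
wrist_force: [-0.3, 0.4, 0.2]
grip_width: 0.0853
gripper_force: 0.0
```

```bash
python3 - <<'E'
from h import *
s,c=shot("wrist","w1"); print(np.round(s["joint_positions"],3),np.round(s["tcp_pos"],3),np.round(s["orientation"],3))
E
```

```text
[-0.513  0.497  0.09   1.588 -0.051  1.059  0.897] [0.55  0.238 0.308] [ 3.141e+00 -1.000e-03  2.876e+00]
```

View pics/w1.png

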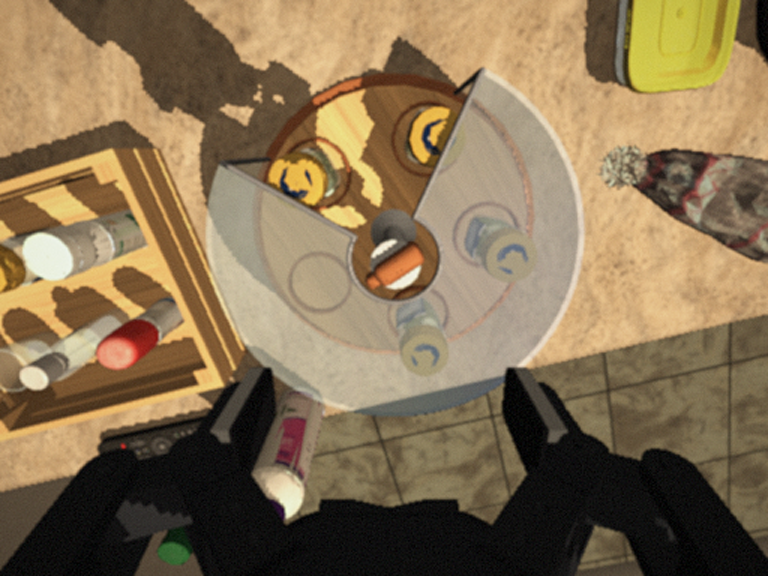

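The wrist view shows the knob (orange bar) at (396,264) and the empty ring at (320,281). The cut edges run from (352,233) to (225,167) and from (415,217) to (482,73). The roof's hole is centred near (396,256).

```bash
cat >> h.py <<'E'
def knob(c,z=.158,roi=None):
    hsv=cv2.cvtColor(c["color"],cv2.COLOR_BGR2HSV)
    m=cv2.inRange(hsv,(0,120,110),(14,255,255))
    if roi is not None:
        k=np.zeros_like(m);cv2.circle(k,tuple(int(v) for v in roi[:2]),int(roi[2]),255,-1);m&=k
    m=cv2.morphologyEx(m,cv2.MORPH_OPEN,np.ones((2,2),np.uint8))
    cs,_=cv2.findContours(m,cv2.RETR_EXTERNAL,cv2.CHAIN_APPROX_NONE)
    k=max(cs,key=cv2.contourArea).reshape(-1,2)
    P=ray(c,k,z)[:,:2].astype(np.float32)
    return k,cv2.minAreaRect(P),cv2.boxPoints(cv2.minAreaRect(P))
E
python3 - <<'E'
from h import *
c=np.load("pics/w1.npz")
k,r,b=knob(c,.158,(264,176,30));print("knob",np.round(r[0],4),np.round(r[1],4),r[2],np.round(b,3).tolist(),len(k))
E=ray(c,np.array([[352,233],[225,167],[415,217],[482,73]])/1.5,.130)[:,:2]
print("edges",np.round(E,4).tolist())
u=E[1]-E[0];v=E[3]-E[2]
au,av=[np.degrees(np.arctan2(*x[::-1])) for x in(u,v)];print("edge angles",au,av,"diff",au%360-av%360)
t=np.linalg.solve(np.c_[u,-v],E[2]-E[0]);print("apex",E[0]+t[0]*u, "len",np.linalg.norm(E[1]-E[0]),np.linalg.norm(v))
print("hole sides",np.round(ray(c,np.array([[349,257],[441,257],[395,301],[395,212]])/1.5,.130),4).tolist())
print("bay",ray(c,np.array([320,281])/1.5,.032)[0])
# jar caps at carousel z .118
print("caps",np.round(ray(c,np.array([[297,180],[434,135],[513,258],[425,352]])/1.5,.118),3).tolist())
g=cv2.resize(c["color"][105:235,200:330],(780,780*130//130)[:2],interpolation=cv2.INTER_CUBIC)[:600];cv2.imwrite("pics/z1.png",g)
E
```

```text
knob [0.5502 0.2434] [0.0154 0.0476] 17.178598403930664 [[0.5360000133514404, 0.2639999985694885], [0.550000011920929, 0.21799999475479126], [0.5649999976158142, 0.22300000488758087], [0.5509999990463257, 0.2680000066757202]] 92
edges [[0.5213, 0.2175], [0.4511, 0.143], [0.5221, 0.2667], [0.44, 0.3336]]
edge angles -133.33072746267135 140.82605616256546 diff 85.84321637476319
apex [0.54795979 0.24566729] len 0.10238735038333946 0.105927737830201
hole sides [[0.5388, 0.2097, 0.13], [0.5576, 0.2787, 0.13], [0.5836, 0.2348, 0.13], [0.5146, 0.2532, 0.13]]
bay [0.57825411 0.15645199 0.032     ]
caps [[0.474, 0.187, 0.118], [0.47, 0.295, 0.118], [0.577, 0.335, 0.118], [0.641, 0.247, 0.118]]
```

View pics/z1.png

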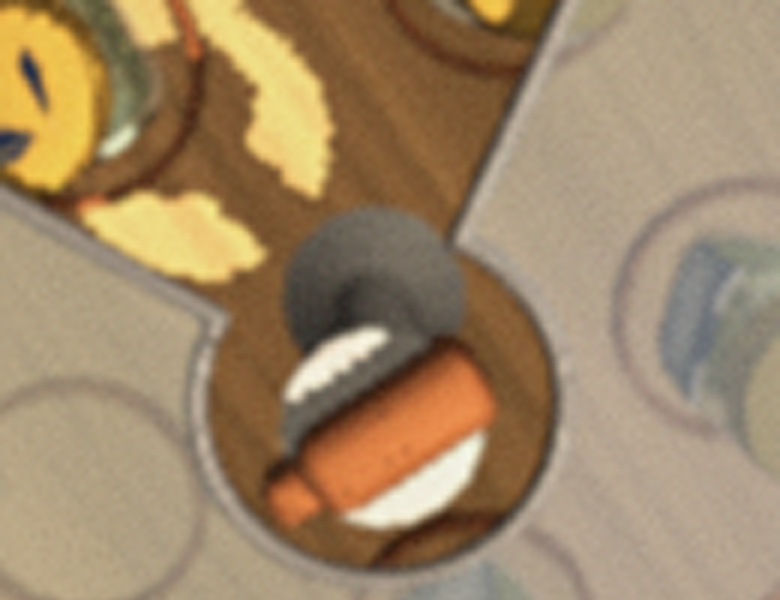

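>>> steer_hand([
  [0,0,0,0.138],
  [0,0,0,0.138],
  [0,0,0,0.138],
  [0,0,0,0.138],
  [0,0,0,0.138],
  [0,0,0,0.138],
  [0,0,0,0.138],
  [0.006,0,0.03,0],
  [0,0,0.03,0],
  [0,0,0,0],
], jaw=0.038)

```text
clock: 2.9
tcp_pos: [0.5453, 0.2439, 0.2447]
orientation: [-3.133, -0.0, 1.912]
wrist_force: [0.3, -0.1, -0.9]
grip_width: 0.0378
gripper_force: 0.0
```

>>> steer_hand([
  [0,0,0.03,0],
  [0,0,0.03,0],
  [0,0,0.02,0],
  [0,0,0.01,0],
  [0,0,0,0],
  [0,0,0,0],
])

```text
clock: 3.5
tcp_pos: [0.5495, 0.2437, 0.1595]
orientation: [3.14, -0.0, 1.909]
wrist_force: [-0.3, 0.3, 0.8]
grip_width: 0.0377
gripper_force: 0.2
```

```bash
python3 - <<'E'
from h import *
s,c=shot("wrist","w2"); print(np.round(s["joint_positions"],3),np.round(s["tcp_pos"],4),np.round(s["orientation"],3))
E
```

```text
[-0.64   0.682  0.284  1.751 -0.264  0.744  0.118] [0.5495 0.2437 0.1595] [ 3.14  -0.     1.909]
```

View pics/w2.png

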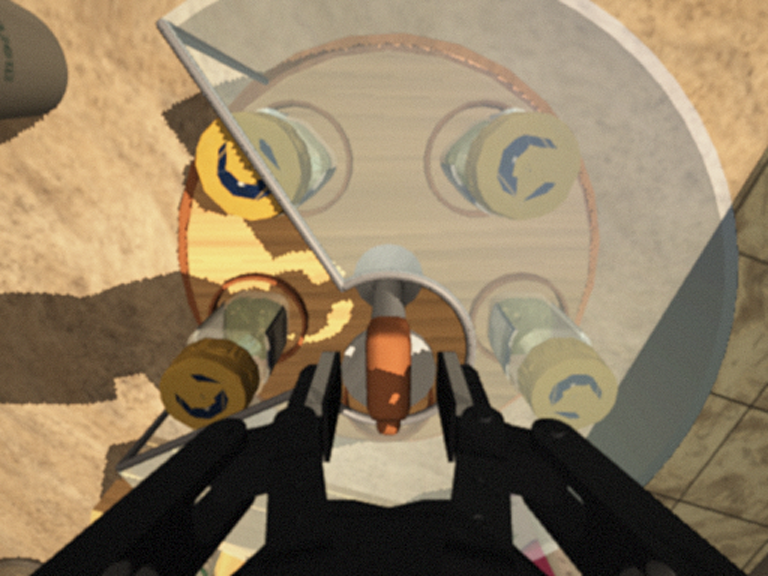

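The knob bar at (390,370) stands straight between the fingers at (322,400) and (455,400), so it is lined up. I'll lower, pinch and turn it.

>>> steer_hand([
  [0,0,0.008,0],
  [0,0,0,0],
])

```text
clock: 3.75
tcp_pos: [0.5495, 0.2433, 0.1501]
orientation: [3.14, -0.0, 1.909]
wrist_force: [1.2, 0.7, -0.5]
grip_width: 0.0381
gripper_force: 1.2
```

>>> steer_hand([
  [0,0,0,0],
  [0,0,0,0],
  [0,0,0,0],
  [0,0,0,0],
  [0,0,0,0],
], jaw=0, grip_n=40)

```text
clock: 4.25
tcp_pos: [0.5495, 0.2433, 0.1505]
orientation: [3.14, -0.0, 1.909]
wrist_force: [0.6, 1.8, 1.5]
grip_width: 0.0348
gripper_force: 39.8
```

>>> steer_hand([
  [0,0,0,0.1],
  [0,0,0,0.14],
  [0,0,0,0.14],
  [0,0,0,0.14],
  [0,0,0,0.14],
  [0,0,0,0.14],
  [0,0,0,0.14],
])

```text
clock: 4.95
tcp_pos: [0.5492, 0.2434, 0.1505]
orientation: [3.142, -0.001, 0.964]
wrist_force: [0.6, 1.2, 1.5]
grip_width: 0.0353
gripper_force: 40.1
```

>>> steer_hand([
  [0,0,0,0.14],
  [0,0,0,0.14],
  [0,0,0,0.14],
  [0,0,0,0.14],
  [0,0,0,0.14],
  [0,0,0,0.14],
  [0,0,0,0.074],
  [0,0,0,0],
  [0,0,0,0],
])

```text
clock: 5.85
tcp_pos: [0.549, 0.2436, 0.1505]
orientation: [-3.141, -0.0, 0.057]
wrist_force: [-0.1, 2.8, 4.0]
grip_width: 0.0351
gripper_force: 40.3
```

```bash
python3 - <<'E'
from h import *
s,c=shot("wrist","w3")
E
```

```text
(no output)
```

View pics/w3.png

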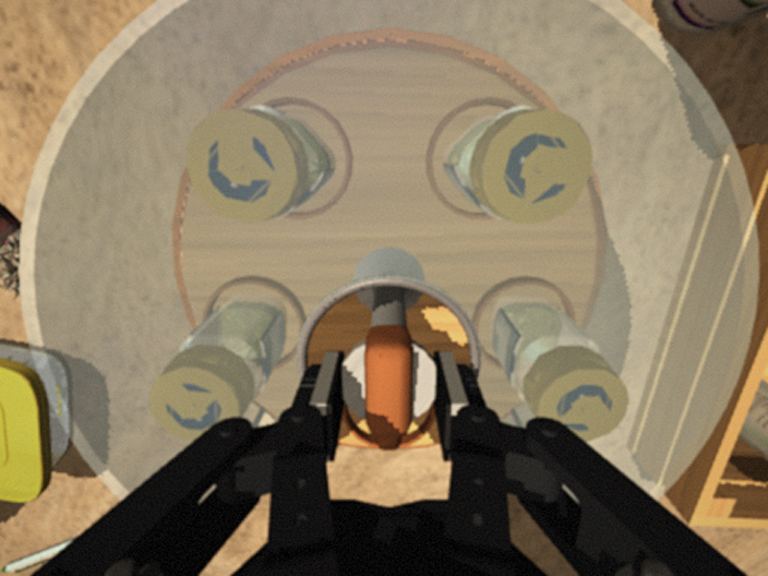

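The carousel came round with the gripper: the jars stand symmetrically about the knob, and the empty place is towards the opening. The fingers hold the round hub under the bar, at 35 mm. I'll release a little, rise and check.

>>> steer_hand([
  [0,0,0,0],
  [0,0,0,0],
  [0,0,-0.02,0],
  [0,0,-0.04,0],
  [0,0,-0.04,0],
  [0,0,-0.04,0],
  [0,0,-0.03,0],
  [0,0,0,0],
  [0,0,0,0],
], jaw=0.041)

```text
clock: 6.8
tcp_pos: [0.5488, 0.2425, 0.3202]
orientation: [-3.141, 0.0, 0.055]
wrist_force: [-0.9, -0.7, 1.0]
grip_width: 0.0411
gripper_force: 0.0
```

```bash
python3 - <<'E'
from h import *
s,c=shot("wrist","w4");print(np.round(s["tcp_pos"],4),np.round(s["orientation"],3),np.round(s["joint_positions"],2))
E
```

```text
[0.5488 0.2425 0.3202] [-3.141  0.     0.055] [-1.    0.64  0.95  1.58 -0.55  1.2  -1.46]
```

View pics/w4.png

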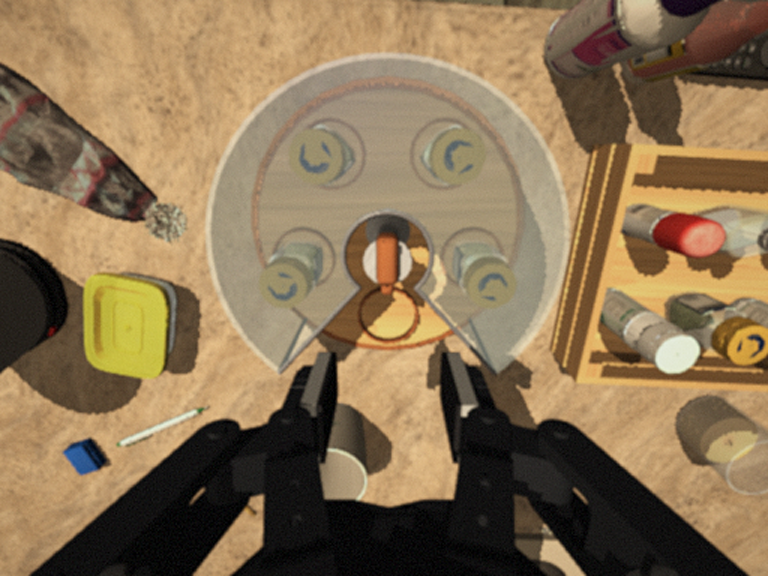

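The empty ring is at (389,313), between the cut edges (353,290)-(280,371) and (424,290)-(499,372). That is roughly in the middle; I'll put a number on it.

```bash
python3 - <<'E'
from h import *
c=np.load("pics/w4.npz")
H=ray(c,np.array([[344,253],[433,253],[389,297],[389,210]])/1.5,.130)[:,:2];print("hole",H.round(4).tolist())
A=np.array([.5485,.2442])
ang=lambda p:np.degrees(np.arctan2(p[1]-A[1],p[0]-A[0]))%360
E=ray(c,np.array([[353,290],[280,371],[424,290],[499,372]])/1.5,.130)[:,:2]
print("edges",E.round(4).tolist(),[round(ang(p),1) for p in E],[round(np.hypot(*(p-A)),4) for p in E])
bay=ray(c,np.array([389,313])/1.5,.032)[0];print("bay",bay.round(4),ang(bay),np.hypot(*(bay[:2]-A)))
for (x,y),n in zip([(290,284),(319,155),(459,155),(490,284)],[-72,-144,144,72]):
    p=ray(c,np.array([x,y])/1.5,.118)[0];print(p.round(3),np.hypot(*(p[:2]-A)).round(4),ang(p),"bay->",(ang(p)-n)%360, (ang(p)+n)%360)
k,r,b=knob(c,.158,(258,170,32));print(np.round(r[0],4),np.round(r[1],4),r[2])
# ring by dark brown mask ellipse
g=c["color"][185:235,230:290]
cv2.imwrite("pics/ring.png",cv2.resize(c["color"][130:255,170:350],None,fx=4.4,fy=4.4,interpolation=cv2.INTER_CUBIC))
E
```

```text
hole [[0.5512, 0.278], [0.5551, 0.2064], [0.5153, 0.2397], [0.5875, 0.2437]]
edges [[0.5199, 0.27], [0.4394, 0.3332], [0.5231, 0.211], [0.4491, 0.1375]] [np.float64(138.0), np.float64(140.8), np.float64(232.6), np.float64(227.0)] [np.float64(0.0385), np.float64(0.1408), np.float64(0.0418), np.float64(0.1458)]
bay [0.4594 0.2365 0.032 ] 184.90980423070408 0.08941607672541813
[0.518 0.325 0.118] 0.0863 110.61070861247494 bay-> 182.61070861247492 38.61070861247494
[0.625 0.3   0.118] 0.0946 36.07367928177086 bay-> 180.07367928177086 252.07367928177086
[0.631 0.192 0.118] 0.0975 327.5615644236435 bay-> 183.56156442364352 111.56156442364352
[0.527 0.154 0.118] 0.0931 256.92846923631623 bay-> 184.92846923631623 328.92846923631623
[0.5496 0.2432] [0.0453 0.0135] 3.468059778213501
```

View pics/ring.png

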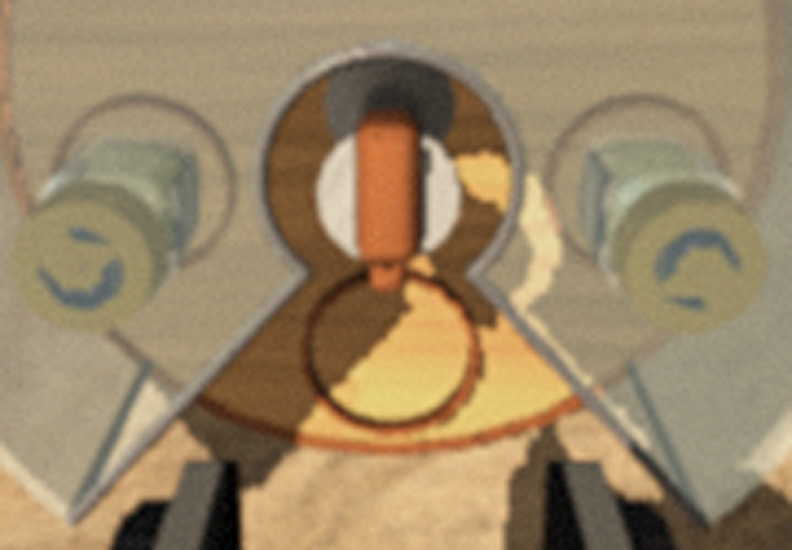

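>>> steer_hand([
  [-0.012,0.0428,0,0],
  [-0.012,0.0428,0,0],
  [-0.012,0.0428,0,0],
  [-0.012,0.0428,0,0],
  [-0.012,0.0428,0,0],
  [-0.012,0.0428,0,0],
  [-0.012,0.0428,0,0],
  [-0.012,0.0428,0.02,0],
  [0,0,0,0],
  [0,0,0,0],
], jaw=0.085)

```text
clock: 7.85
tcp_pos: [0.4704, -0.105, 0.2989]
orientation: [-3.141, 0.004, 0.051]
wrist_force: [-0.7, 0.7, -0.3]
grip_width: 0.085
gripper_force: 0.0
```

>>> steer_hand([
  [0,0,0,0],
  [0,0,0,0],
])

```text
clock: 8.05
tcp_pos: [0.4723, -0.1026, 0.2999]
orientation: [-3.141, 0.001, 0.058]
wrist_force: [-0.4, -0.1, -0.5]
grip_width: 0.0852
gripper_force: 0.0
```

```bash
python3 - <<'E'
from h import *
s,c=shot("wrist","w5",1.5);print(np.round(s["tcp_pos"],4),np.round(s["orientation"],3),np.round(s["joint_positions"],2))
x,y=proj(c,[.472,-.104,.104])[0];print(x,y)
x,y=int(x),int(y);g=c["color"][max(0,y-75):y+75,max(0,x-90):x+90];print(max(0,y-75),max(0,x-90));cv2.imwrite("pics/z5.png",cv2.resize(g,None,fx=4,fy=4,interpolation=cv2.INTER_CUBIC))
E
```

```text
[ 0.4723 -0.1026  0.2999] [-3.141e+00  1.000e-03  5.800e-02] [-0.5   0.47  0.96  1.91 -0.46  1.   -0.84]
259.7186071808049 171.14719609613218
96 169
```

View pics/z5.png

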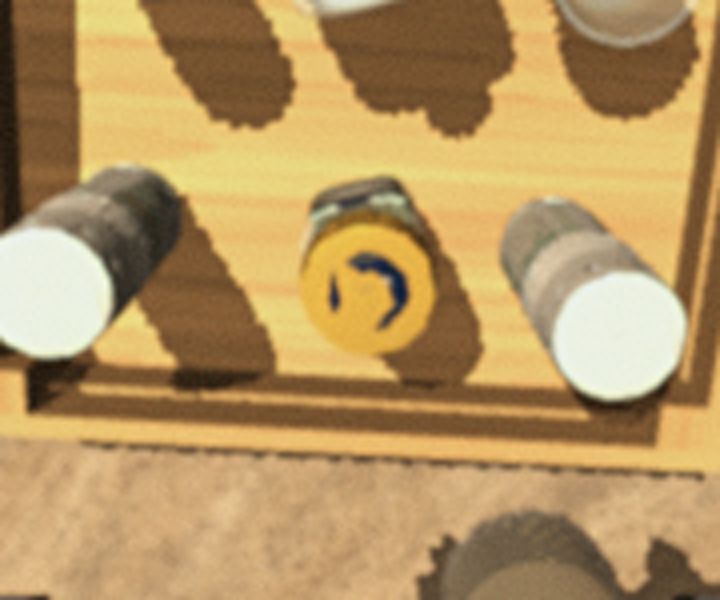

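The yellow cap's centre is at crop (368,287). The jar's foot shows its far edge from about (318,194) to (400,179), and the neighbouring bottles stand well clear left and right.

```bash
python3 - <<'E'
from h import *
c=np.load("pics/w5.npz")
hsv=cv2.cvtColor(c["color"],cv2.COLOR_BGR2HSV);m=cv2.inRange(hsv,(15,130,150),(28,255,255));k=np.zeros_like(m);cv2.circle(k,(261,168),20,255,-1);m&=k
m=cv2.morphologyEx(m,cv2.MORPH_CLOSE,np.ones((7,7),np.uint8))
cs,_=cv2.findContours(m,cv2.RETR_EXTERNAL,cv2.CHAIN_APPROX_NONE);q=max(cs,key=cv2.contourArea).reshape(-1,2)
print("cap px",cv2.minEnclosingCircle(q)); P=ray(c,q,.104)[:,:2].astype(np.float32);print("cap",cv2.minEnclosingCircle(P))
print("hand cap",ray(c,[261,167.75],.104))
f=ray(c,np.array([[318,194],[400,179]])/4+[169,96],.010);d=f[1]-f[0];print("foot",f.round(4).tolist(),"ang of edge from -y (ccw deg)",np.degrees(np.arctan2(d[1],d[0]))+90,np.hypot(*d[:2]))
for n,p in(("vL",(50,292)),("vR",(618,335))): print(n,ray(c,np.array(p)/4+[169,96],.134))
E
```

```text
cap px ((258.85821533203125, 169.15672302246094), 18.870832443237305)
cap ((0.4739190638065338, -0.10292746871709824), 0.023942189291119576)
hand cap [[ 0.47639293 -0.10531986  0.104     ]]
foot [[0.4883, -0.0859, 0.01], [0.4958, -0.1171, 0.01]] ang of edge from -y (ccw deg) 13.626914214426208 0.03209115503913669
vL [[ 0.47745806 -0.01617827  0.134     ]]
vR [[ 0.47414579 -0.17604963  0.134     ]]
```

>>> steer_hand([
  [0,0,0,-0.146],
  [0,0,0,-0.146],
  [0,0,0,-0.146],
  [0,0,0,-0.146],
  [0,0,0,-0.146],
  [0,0,0,-0.146],
  [0,0,0,-0.146],
  [0,0,0,-0.146],
  [0,0,0,-0.146],
  [0,0,0,-0.146],
], jaw=0.066)

```text
clock: 9.1
tcp_pos: [0.4723, -0.103, 0.3003]
orientation: [3.142, -0.0, 1.523]
wrist_force: [0.8, 0.2, -0.6]
grip_width: 0.0659
gripper_force: 0.0
```

>>> steer_hand([
  [0,0,0.02,-0.146],
  [0,0,0.03,-0.146],
  [0,0,0.03,0],
  [0,0,0,0],
  [0,0,0,0],
  [0,0,0,0],
])

```text
clock: 9.7
tcp_pos: [0.4731, -0.1042, 0.2216]
orientation: [3.139, 0.001, 1.807]
wrist_force: [0.6, 0.1, 0.5]
grip_width: 0.0661
gripper_force: 0.0
```

```bash
python3 - <<'E'
from h import *
s,c=shot("wrist","w6",1.5);print(np.round(s["tcp_pos"],4),np.round(s["orientation"],3),np.round(s["joint_positions"],2))
E
```

```text
[ 0.4731 -0.1042  0.2216] [3.139e+00 1.000e-03 1.807e+00] [-0.13  0.46  0.41  2.01 -0.27  0.72  0.68]
```

View pics/w6.png

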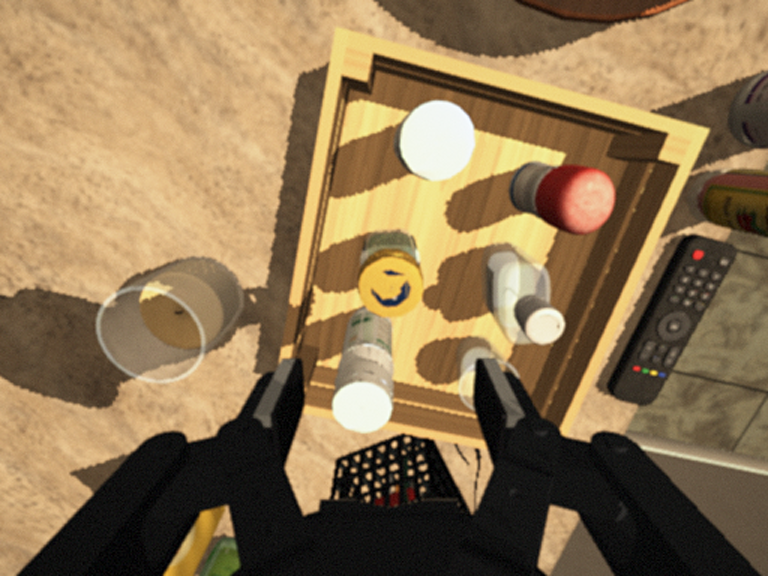

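This view shows the yellow cap at (391,283). The foot's edge is horizontal from (366,238) to (416,238), so the jar is square to the jaws and centred between the fingers, whose middle is about x = 389. The bottles stand above and below it in the image, clear of the closing line.

```bash
python3 - <<'E'
from h import *
s=robot.observe();c=np.load("pics/w6.npz")
cap=ray(c,np.array([391,283])/1.5,.104)[0];f=ray(c,np.array([[366,238],[416,238]])/1.5,.012)
T=R.from_euler("xyz",s["orientation"]).as_matrix()
ctr=f.mean(0)-T[:,0]*.021
print(cap,f.tolist(),"foot ctr",ctr,np.linalg.norm(f[1]-f[0]))
for z,p in((.104,cap),(.012,ctr)): print(totool(s,p-s["tcp_pos"]).round(4))
print("avg target",totool(s,np.array([.4735,-.1055,.09])-s["tcp_pos"]).round(4))
E
```

```text
[ 0.47495324 -0.10144417  0.104     ] [[0.45309947350053115, -0.09748273514563682, 0.01200000000000001], [0.49416268503486027, -0.0876236232613364, 0.01200000000000001]] foot ctr [ 0.4785503  -0.11296887  0.01202483] 0.04223019569763103
[0.0024 0.0022 0.1177]
[-0.0096  0.0027  0.2097]
avg target [-0.0012 -0.0002  0.1317]
```

>>> steer_hand([
  [-0.001,0.0015,0.03,0],
  [0,0,0.03,0],
  [0,0,0.03,0],
  [0,0,0.02,0],
  [0,0,0.015,0],
  [0,0,0.0065,0],
  [0,0,0,0],
  [0,0,0,0],
])

```text
clock: 10.55
tcp_pos: [0.4744, -0.1049, 0.0897]
orientation: [3.14, 0.001, 1.807]
wrist_force: [0.1, 0.1, 1.3]
grip_width: 0.0659
gripper_force: 0.0
```

>>> steer_hand([
  [0,0,0,0],
  [0,0,0,0],
  [0,0,0,0],
  [0,0,0,0],
  [0,0,0,0],
  [0,0,0,0],
], jaw=0, grip_n=35)

```text
clock: 11.15
tcp_pos: [0.4743, -0.1049, 0.0898]
orientation: [3.14, 0.001, 1.807]
wrist_force: [-0.7, 1.3, 4.5]
grip_width: 0.0417
gripper_force: 34.8
```

>>> steer_hand([
  [0,0,-0.01,0],
  [0,0,-0.02,0],
  [0,0,-0.03,0],
  [0,0,-0.035,0],
  [0,0,-0.035,0],
  [0,0,-0.035,0],
  [0,0,-0.03,0],
  [0,0,-0.01,0],
  [0,0,0,0],
])

```text
clock: 12.05
tcp_pos: [0.4741, -0.1048, 0.2951]
orientation: [3.139, 0.001, 1.807]
wrist_force: [0.9, 0.6, -1.0]
grip_width: 0.0412
gripper_force: 35.7
```

```bash
python3 - <<'E'
from h import *
s=robot.observe();print(s["tcp_pos"].round(4),s["orientation"].round(3),s["joint_positions"].round(2),totool(s,np.array([.455,.2375,.3])-s["tcp_pos"]).round(4))
E
```

```text
[ 0.4741 -0.1048  0.2951] [3.139e+00 1.000e-03 1.807e+00] [-0.19  0.36  0.48  1.91 -0.21  0.91  0.63] [ 0.3373  0.0615 -0.0049]
```

>>> steer_hand([
  [0.02,0.004,0,0],
  [0.033,0.006,0,0],
  [0.035,0.006,0,0],
  [0.035,0.006,0,0],
  [0.035,0.007,0,0],
  [0.035,0.007,0,0],
  [0.035,0.007,0,0],
  [0.035,0.007,0,0],
  [0.035,0.006,0,0],
  [0.025,0.004,0,0],
])

```text
clock: 13.05
tcp_pos: [0.4547, 0.2256, 0.2917]
orientation: [-3.138, 0.0, 1.809]
wrist_force: [0.8, -0.0, -1.4]
grip_width: 0.0414
gripper_force: 35.7
```

>>> steer_hand([
  [0.0143,0.0015,0,0],
  [0,0,0,0.09],
  [0,0,0,0.085],
  [0,0,0,0],
  [0,0,0,0],
  [0,0,0,0],
])

```text
clock: 13.65
tcp_pos: [0.4544, 0.237, 0.2934]
orientation: [-3.141, 0.0, 1.632]
wrist_force: [-0.3, 0.4, -0.9]
grip_width: 0.0412
gripper_force: 35.7
```

```bash
python3 - <<'E'
from h import *
s,c=shot("wrist","w7");print(s["tcp_pos"].round(4),s["orientation"].round(3),s["joint_positions"].round(2),totool(s,np.array([.455,.2375,.3])-s["tcp_pos"]).round(4))
shot("top","t7");shot("scene","s7")
# ring expected in wrist / cut edges
A=np.array([.5497,.2433]);a=np.radians(183.6)
for r in(.06,.095,.129): print(r,proj(c,[A[0]+r*np.cos(a),A[1]+r*np.sin(a),.032]).round(1))
E
```

```text
[0.4544 0.237  0.2934] [-3.141  0.     1.632] [-0.85  0.41  0.45  1.85 -0.21  0.94 -0.25] [ 0.0005  0.0006 -0.0066]
0.06 [[282.9 158.5]]
0.095 [[258.9 158.5]]
0.129 [[235.7 158.5]]
```

```bash
python3 - <<'E'
from h import *
c=np.load("pics/w7.npz")
px=proj(c,[.5497,.2433,.158])[0];print("knob exp px",px)
k,r,b=knob(c,.158,(*px,30));print("knob",np.round(r[0],4),np.round(r[1],4),r[2],b.round(4).tolist())
g=cv2.cvtColor(c["color"],cv2.COLOR_BGR2GRAY)[110:230,190:330]
g=cv2.resize(g,None,fx=4,fy=4,interpolation=cv2.INTER_CUBIC)
for p2 in(30,20):
    h=cv2.HoughCircles(g,cv2.HOUGH_GRADIENT_ALT if 0 else cv2.HOUGH_GRADIENT,1,12,param1=80,param2=p2,minRadius=80,maxRadius=110)
    if h is None: print("none");continue
    for x,y,rr in h[0][:6]:
        p=ray(c,np.array([x,y])/4+[190,110],.032)[0];print("circ",(np.array([x,y])/4+[190,110]).round(1),rr/4,p.round(4))
E
```

```text
knob exp px [352.14421319 184.85021541]
knob [0.5528 0.2448] [0.0361 0.0181] 3.5181329250335693 [[0.5343000292778015, 0.25279998779296875], [0.5353999733924866, 0.23469999432563782], [0.571399986743927, 0.23690000176429749], [0.5702999830245972, 0.2549999952316284]]
circ [259.1 156.6] 20.1 [0.455  0.2401 0.032 ]
circ [258.1 153.4] 27.075 [0.4532 0.2448 0.032 ]
circ [259.1 156.6] 20.1 [0.455  0.2401 0.032 ]
circ [256.6 153.4] 25.975 [0.4511 0.2447 0.032 ]
circ [256.1 159.6] 20.95 [0.4509 0.2354 0.032 ]
circ [260.1 152.9] 23.775 [0.4561 0.2457 0.032 ]
circ [254.6 155.6] 23.775 [0.4483 0.2412 0.032 ]
```

>>> steer_hand([
  [0.0005,0.0003,0.03,0],
  [0,0,0.035,0],
  [0,0,0.035,0],
  [0,0,0.035,0],
  [0,0,0.02,0],
  [0,0,0.013,0],
  [0,0,0,0],
  [0,0,0,0],
])

```text
clock: 14.6
tcp_pos: [0.4552, 0.238, 0.126]
orientation: [3.141, -0.0, 1.632]
wrist_force: [-0.6, -0.1, -0.7]
grip_width: 0.0415
gripper_force: 35.7
```

>>> steer_hand([
  [0,0,0.004,0],
  [0,0,0.004,0],
  [0,0,0.004,0],
  [0,0,0.004,0],
  [0,0,0.002,0],
  [0,0,0,0],
])

```text
clock: 15.2
tcp_pos: [0.4547, 0.238, 0.1075]
orientation: [-3.141, 0.0, 1.632]
wrist_force: [0.3, -0.2, -0.7]
grip_width: 0.0414
gripper_force: 35.7
```

```bash
python3 - <<'E'
from h import *
s,c=shot("wrist","w8");print(s["tcp_pos"].round(4),s["wrist_force"].round(2),s["moment"].round(2))
E
```

```text
[0.4547 0.238  0.1075] [ 0.33 -0.22 -0.75] [0.05 0.09 0.01]
```

>>> steer_hand([
  [0,0,0.002,0],
  [0,0,0,0],
  [0,0,0,0],
])

```text
clock: 15.55
tcp_pos: [0.4549, 0.2381, 0.1058]
orientation: [-3.142, -0.0, 1.632]
wrist_force: [-0.2, -0.3, -0.4]
grip_width: 0.0416
gripper_force: 35.7
```

>>> steer_hand([
  [0,0,0.001,0],
  [0,0,0,0],
  [0,0,0,0],
])

```text
clock: 15.85
tcp_pos: [0.4548, 0.2381, 0.1048]
orientation: [-3.142, -0.0, 1.632]
wrist_force: [-0.2, -0.8, -0.6]
grip_width: 0.0416
gripper_force: 35.7
```

>>> steer_hand([
  [0,0,0.001,0],
  [0,0,0,0],
  [0,0,0,0],
])

```text
clock: 16.15
tcp_pos: [0.4549, 0.2381, 0.1038]
orientation: [3.141, -0.0, 1.632]
wrist_force: [-0.3, 0.3, -0.1]
grip_width: 0.0414
gripper_force: 35.8
```

>>> steer_hand([
  [0,0,0.0007,0],
  [0,0,0,0],
  [0,0,0,0],
])

```text
clock: 16.45
tcp_pos: [0.455, 0.2382, 0.1038]
orientation: [3.141, -0.001, 1.632]
wrist_force: [-1.0, 0.2, 7.2]
grip_width: 0.0416
gripper_force: 36.3
```

>>> steer_hand([
  [0,0,0.0007,0],
  [0,0,0,0],
  [0,0,0,0],
])

```text
clock: 16.75
tcp_pos: [0.4551, 0.2383, 0.1037]
orientation: [3.141, -0.001, 1.632]
wrist_force: [-1.6, 0.0, 11.6]
grip_width: 0.0416
gripper_force: 37.0
```

Contact came at the expected height (foot at 22 mm). Releasing and rising.

>>> steer_hand([
  [0,0,-0.001,0],
  [0,0,0,0],
])

```text
clock: 16.95
tcp_pos: [0.455, 0.2382, 0.1038]
orientation: [3.141, -0.0, 1.632]
wrist_force: [-0.0, -0.6, 6.0]
grip_width: 0.0417
gripper_force: 36.3
```

>>> steer_hand([
  [0,0,0,0],
  [0,0,0,0],
  [0,0,0,0],
  [0,0,0,0],
  [0,0,0,0],
], jaw=0.060)

```text
clock: 17.45
tcp_pos: [0.4548, 0.238, 0.1033]
orientation: [-3.141, 0.0, 1.632]
wrist_force: [-0.6, -0.0, 0.1]
grip_width: 0.06
gripper_force: 0.0
```

>>> steer_hand([
  [0,0,-0.01,0],
  [0,0,-0.02,0],
  [0,0,-0.035,0],
  [0,0,-0.035,0],
  [0,0,-0.035,0],
  [0,0,-0.035,0],
  [0,0,-0.02,0],
  [0,0,0,0],
  [0,0,0,0],
])

```text
clock: 18.35
tcp_pos: [0.4545, 0.238, 0.2938]
orientation: [3.141, -0.001, 1.632]
wrist_force: [0.2, -0.2, 0.2]
grip_width: 0.0603
gripper_force: 0.0
```

```bash
python3 - <<'E'
from h import *
s,c=shot("wrist","w9");shot("scene","s9");shot("top","t9")
px=proj(c,[.5497,.2433,.158])[0];k,r,b=knob(c,.158,(*px,30));print("knob",np.round(r[0],4),np.round(r[1],4),r[2])
for n in("w9","t9","s9"):
    c=np.load(f"pics/{n}.npz");hsv=cv2.cvtColor(c["color"],cv2.COLOR_BGR2HSV);m=cv2.inRange(hsv,(15,130,110),(28,255,255))
    p=proj(c,[.4549,.238,.118])[0];k=np.zeros_like(m);cv2.circle(k,(int(p[0]),int(p[1])),int({"w9":35,"t9":13,"s9":15}[n]),255,-1);m&=k
    m=cv2.morphologyEx(m,cv2.MORPH_CLOSE,np.ones((5,5),np.uint8))
    cs,_=cv2.findContours(m,cv2.RETR_EXTERNAL,cv2.CHAIN_APPROX_NONE)
    if not cs: print(n,"none");continue
    q=max(cs,key=cv2.contourArea).reshape(-1,2);P=ray(c,q,.118)[:,:2].astype(np.float32);print(n,p,"cap",cv2.minEnclosingCircle(P),cv2.minAreaRect(P))
E
```

```text
knob [0.5529 0.2449] [0.0357 0.0182] 2.324007749557495
w9 [258.62286051 174.76992845] cap ((0.4541754722595215, 0.23723961412906647), 0.04203323647379875) ((0.460480660200119, 0.23889832198619843), (0.06735589355230331, 0.08322776854038239), 15.379426002502441)
t9 [199.68380622 186.02345106] cap ((0.45507243275642395, 0.2398635894060135), 0.04211154207587242) ((0.4505269527435303, 0.22777502238750458), (0.055436670780181885, 0.08183418214321136), 73.23943328857422)
s9 [311.31627357 148.52631928] cap ((0.4638846218585968, 0.2339976727962494), 0.031592968851327896) ((0.46368885040283203, 0.23858927190303802), (0.04097103327512741, 0.060051657259464264), 88.7239761352539)
```

```bash
python3 - <<'E'
from h import *
c=np.load("pics/w9.npz");c7=np.load("pics/w7.npz")
A=np.array([.5497,.2433]);g=lambda c:cv2.cvtColor(c["color"],cv2.COLOR_BGR2GRAY).astype(np.float32)
for n in(72,-72,144,-144):
    a=np.radians(183.5+n);P=[A[0]+.095*np.cos(a),A[1]+.095*np.sin(a),.118];u=proj(c,P)[0].astype(int)
    if not(22<u[0]<490 and 22<u[1]<362):print(n,u,"out");continue
    sl=np.s_[u[1]-18:u[1]+18,u[0]-18:u[0]+18]
    print(n,u,cv2.phaseCorrelate(g(c7)[sl],g(c)[sl],cv2.createHanningWindow((36,36),cv2.CV_32F)))
for uv in((20,30),(470,60),(60,200)):
    sl=np.s_[uv[1]:uv[1]+36,uv[0]:uv[0]+36];print("bg",uv,cv2.phaseCorrelate(g(c7)[sl],g(c)[sl],cv2.createHanningWindow((36,36),cv2.CV_32F)))
# new jar cap: what changed between t7/t9 irrelevant; saturated yellow in wrist
hsv=cv2.cvtColor(c["color"],cv2.COLOR_BGR2HSV);d=cv2.absdiff(c["color"],c7["color"]).max(2)
p=proj(c,[.4549,.238,.118])[0].astype(int);print(p,hsv[p[1]-8:p[1]+9:4,p[0]-8:p[0]+9:4].tolist())
m=cv2.inRange(hsv,(17,190,140),(27,255,255));k=np.zeros_like(m);cv2.circle(k,tuple(int(v) for v in p),27,255,-1);m=cv2.morphologyEx(m&k,cv2.MORPH_OPEN,np.ones((3,3),np.uint8))
m=cv2.morphologyEx(m,cv2.MORPH_CLOSE,np.ones((7,7),np.uint8))
cs,_=cv2.findContours(m,cv2.RETR_EXTERNAL,cv2.CHAIN_APPROX_NONE)
for q in cs:
    if cv2.contourArea(q)>60: print(cv2.boundingRect(q),cv2.contourArea(q),[np.round(v,4) for v in cv2.minEnclosingCircle(ray(c,q.reshape(-1,2),.118)[:,:2].astype(np.float32))])
E
```

```text
72 [310 243] ((1.5476840298007453, -5.372270538172035), 0.4572940336333381)
-72 [320  92] ((-0.5906214101496978, 0.7875131168499792), 0.9413287301122406)
144 [398 218] ((-0.5863263050376055, 0.5285682862014092), 0.972699882807555)
-144 [415 125] ((-0.5036010634498176, 0.873694716107476), 0.9943008415492964)
bg (20, 30) ((0.05638870668878582, 0.8718853606064592), 1.0289073807221871)
bg (470, 60) ((-0.5323384459554781, 0.18023855604294425), 1.0315917016547402)
bg (60, 200) ((-0.021097258294570764, 0.5610405599886157), 1.1184843958895883)
[258 174] [[[21, 171, 235], [21, 173, 236], [130, 34, 68], [5, 50, 87], [19, 163, 213]], [[21, 171, 233], [21, 174, 233], [21, 174, 235], [21, 169, 238], [21, 172, 240]], [[20, 172, 226], [21, 171, 234], [21, 171, 234], [21, 171, 234], [11, 58, 92]], [[19, 113, 115], [19, 173, 227], [21, 174, 236], [20, 167, 234], [111, 133, 75]], [[21, 176, 235], [2, 42, 79], [109, 189, 62], [107, 115, 69], [17, 150, 165]]]
```

```bash
python3 - <<'E'
from h import *
c=np.load("pics/w9.npz");hsv=cv2.cvtColor(c["color"],cv2.COLOR_BGR2HSV)
m=cv2.inRange(hsv,(19,160,215),(23,190,255));n,l,st,ce=cv2.connectedComponentsWithStats(cv2.morphologyEx(m,cv2.MORPH_CLOSE,np.ones((3,3),np.uint8)))
p=proj(c,[.4549,.238,.118])[0]
for i in range(1,n):
    if st[i,4]>150 and np.hypot(*(ce[i]-p))<40:
        x,y,w,h=st[i,:4];print(st[i],ray(c,[[x+w/2-.5,y+h/2-.5]],.118).round(4),"size",w/268.4*(c["cam_to_world"][2,3]-.118),h/268.4*(c["cam_to_world"][2,3]-.118))
E
```

```text
[243 158  35  33 728] [[0.4564 0.239  0.118 ]] size 0.039229954535113416 0.03698824284739265
```

The cap is at (0.456, 0.239) at a height of 118 mm. It looks round and about 39 mm across, so the jar stands upright in the ring. The carousel hasn't turned since, so I'm handing in.

```bash
python3 -c "
from cell import robot
print(robot.sign_off())"
```

```text
the job is handed in; nothing more can be done
None
```

I turned the carousel's empty place to the middle of the opening (within about half a degree by measurement), set the matching jar down upright in it and handed the job in at about 18.5 s; the final check found the jar upright and the gripper clear, but I took no closing look at the crate.

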